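Gauge two sleeves and hold up the tray with the good one

ROBOT

A 6-joint arm with a two-finger parallel gripper is mounted at the origin on the work surface. World frame = base frame: x ahead of the robot, y to its left, z up, the work surface at z = 0. Lengths are in m, angles in rad, forces in N, time in s.
With the tool pointing down it reaches from about 0.25 to 0.725 m from the base axis. Payload 9.7 kg.
Tool frame: the origin (TCP) lies where the fingers leave the gripper's body, on its centre line; the fingertips stand 73 mm ahead of it and the grasp point (between the pads) lies 54 mm ahead of it; z points along the fingers, y is the direction in which the jaws open and shut (so a half turn about z gives the same grasp; the last joint's range is limited). The gripper opens to 85 mm and grips with 20 to 120 N. Pads are 22 mm wide; open, the fingers measure 114 mm over their backs; the gripper's body (76 mm by 85 mm) begins 54 mm behind the grasp point. The pads swing forward as they close: fully open they stand 13 mm farther back than shut.
Start: joints at [1.212, 0.087, 0.176, 1.66, 0, 1.571], TCP at [0.193, 0.515, 0.304] pointing down, gripper open.
Joint ranges: [-3.13, 3.13], [-0.85, 1.81], [-1.15, 1.24], [-2.2, 2.28], [-1.44, 1.52], [-3.14, 3.14]. Speed limits (rad/s): [2.22, 2.22, 2.57, 3.14, 3.14, 3.14].

INTERFACE

Orientations are given as a rotation vector (axis times angle).
In Python, from bench import bot gives the robot as it stands.
- The arm moves only by the tool arm_command, never from a script. Its argument "targets" is a list of rows, each a list of 3 entries, a list of its own where there are three numbers: the turn, a rotation vector about the tool's x, y, z in units of 6 degrees (1.0 is 6 degrees), then the shift along the tool's x, y, z in m, then the opening in per cent of the stroke, from 0 (shut) to 100 (fully open). A call has 1 to 5 rows; each row is the pose to reach, as a shift and turn from the pose commanded when the call began, along the tool's axes at that moment; what a row does not reach only later rows make up. A row lasts 1/12 s, in which the tool goes at most 41.7 mm and 7.16 degrees, less where a joint would pass 70% of its speed; a pose out of reach is approached as far as the arm can. A call with a gripper value outside its range is refused whole. The fingers move at their own pace and stop on an object; "squeeze" is the grip in N (left out, the last holds). Time passes only in rows, so rows that repeat a pose let the fingers close. It gives the time, the measured TCP pose, the force and the opening at its end, in the units of the state.
- bot.sense(): the state, without advancing time (a new reading comes with each control period).
- bot.get_image(name): name is "scene" or "top" or "wrist"; returns a dict with "color" (480x640x3 uint8, red, green, blue), "range_z" (480x640 float32, m along the optical axis (not along the pixel's ray), 0 where there is no reading), "K" (3x3 intrinsics, pixels), "position" and "orientation" of the camera in the world. Camera axes: x right, y up, looking along -z (the intrinsics and any distortion apply to the point x, -y, -z); pixel columns grow to the right and rows downward; lengths in m; the calibration is good to about 2 mm. A picture is of the moment at which its call begins.
- bot.sign_off(): hands the job in, once; it reports no verdict.
The state is a dict: "clock": time; "joints": joint angles; "joint_vel": joint speeds; "effort": joint torques, N m; "eef_pos": TCP position; "tool_rot": TCP orientation; "contact_force": force on the tool from outside, world axes, zero at the start; "moment": the same for the moment, N m; "finger_gap": opening from 0.0 (shut) to 1.0 (fully open).
Only numpy, scipy, OpenCV 4.12 (cv2) and the standard library are available. Lean on these libraries where they do the work, as an engineer would, in place of code of your own. Each camera call takes 0.05 s, during which the arm holds its last target.

TASK

Only one of the two steel sleeves standing in front of the vise fits the gauge pin clamped upright in it: find that one by sliding it all the way down over the pin, never forcing a sleeve that will not go on. Stand the sleeve that fits upright in the plywood carrying tray and put the other in the round steel dish, leaving the mallet and the clamp alone. Then lift the tray by its handle about 10 cm clear of the bench and keep it level and still in the air: the program finishes while holding it up.

Things in the scene. Friction and masses are not known exactly. Their poses are not given: they have to be found in the camera images.
- sleeve_1_center (a point): One of two plain bright steel sleeves (round tubes, open at both ends), alike outside: 40 mm outside diameter, 45 mm tall, 0.2 to 0.35 kg. One sleeve has a 28 mm bore and slides over the gauge pin; the other has a 24 mm bore and stops at the pin's tip. Which is which is not told here: try them. This point is the centre, on the axis half-way up (22.5 mm above the lower end); z runs along the axis. Both stand upright on the bench at the start, between the robot and the vise.
- sleeve_2_center (a point): The other steel sleeve, described as sleeve_1; the same point and axes.
- pin_seat (a point): The gauge pin, bright steel, stands upright in the vise. This point is on the pin's axis, on the flat top of its shoulder (48 mm diameter) 101 mm above the bench, where a sleeve that is fully down rests. The pin is 26 mm in diameter and rises 53 mm above this point; its last 8 mm taper to 19 mm at the tip. A tight sleeve stops on the taper, its lower end about 45 to 48 mm above this point.
- vise: Dark grey machine vise fixed to the bench; its origin is on the bench under the pin's axis. It reaches 90 mm to its -x side and 230 mm to its +x side (screw), 78 mm to either side along its y; the jaw tops are 95 mm above the bench, 6 mm below the seat, and nothing but the pin rises above 102 mm.
- tray: Plywood carrying tray, 260 mm along its x, 230 mm along its y, walls 45 mm high and 8 mm thick, inner floor 8 mm above its underside; 0.45 to 0.7 kg. Origin: centre of its underside. A slat handle runs along its x over the middle between two end posts (104 mm high, inner faces 110 mm from the centre): on each side of the handle there is an open bay about 97 mm wide, its middle 58 to 68 mm from the centre along y.
- tray_handle (a point): Centre of the tray's slat handle, 88 mm above the tray's underside, over the balance point of the empty tray. The slat is 18 mm thick along the tray's y, 28 mm tall (74 to 102 mm above the underside) and 220 mm long along the tray's x, with open space below.
- dish: Dark round steel dish, 208 mm across the rim, 34 mm high, flat inner floor 3 mm above the bench and about 140 mm across; loose, 0.5 kg. Origin: centre of its underside.
- mallet: Bystander: wooden mallet lying on the bench beyond the work; barrel head 130 mm long and 80 mm in diameter, handle 270 mm. Origin: under the head. Leave it alone.
- clamp: Bystander: dark steel screw clamp lying flat, about 150 by 100 mm. Leave it alone.

How it is judged:
On the way, in this order (a step that is already met when the one before it is completed fails the run):
1. the sleeve that fits has been slid all the way down over the gauge pin (horizontal distance between sleeve_1_center and pin_seat below 0.004 m and z of sleeve_1_center in the frame of pin_seat below 0.0275 m), for 0.1 s.
2. the sleeve that fits stands in the tray and the other is in the dish, the tray still on the bench (x of sleeve_1_center in the frame of tray between -0.118 and 0.118 m and y of sleeve_1_center in the frame of tray between -0.1 and 0.1 m and z of sleeve_1_center in the frame of tray between 0.02 and 0.04 m and angle between the z axis of sleeve_1_center and the z axis of tray, either way round below 0.15 rad and horizontal distance between sleeve_2_center and dish below 0.075 m and z of sleeve_2_center in the frame of dish below 0.06 m and height (world z) of each of dish, tray below 0.01 m and angle between dish's own z axis and vertical below 0.1 rad), for 0.2 s.
At the end, for the whole second after the job is handed in: Fingers alone hold the tray over 60 mm up (not on vise or dish), tilt under 0.10 rad, slower than 0.03 m/s and 0.15 rad/s; the fitting sleeve stands in it (within 0.15 rad); the tight one is in the dish (within 75 mm of its middle, under 60 mm up), the dish flat on the bench (x of sleeve_1_center in the frame of tray between -0.118 and 0.118 m and y of sleeve_1_center in the frame of tray between -0.1 and 0.1 m and z of sleeve_1_center in the frame of tray between 0.02 and 0.04 m and angle between the z axis of sleeve_1_center and the z axis of tray, either way round below 0.15 rad and horizontal distance between sleeve_2_center and dish below 0.075 m and z of sleeve_2_center in the frame of dish below 0.06 m and height (world z) of dish below 0.01 m and angle between each of dish, tray's own z axis and vertical below 0.1 rad and height (world z) of tray above 0.06 m and linear speed of tray below 0.03 m/s and angular speed of tray below 0.15 rad/s and contact force between the fingers and tray above 2 N and contact force between tray and vise below 0.3 N and contact force between tray and dish below 0.3 N); the arm keeps its last pose, push and grip.
It fails at once if the tight sleeve is forced on the gauge (pressed with more than 50 N) (contact force between sleeve_2 and vise above 50 N).
It fails at once if the mallet or the clamp is moved more than 3 cm (distance of any of mallet, clamp from where it was at the start of the episode above 0.03 m).
It also fails if it takes over 72 s, if anything falls off the work surface, if the arm or the gripper's body presses on something with over 40 N, if the wrist force passes 120 N, or if a joint passes its speed limit or range.

## Working session

There is one attempt and no reset: what is moved stays moved. The work goes in short steps, Python scripts to look and compute and a tool call to move; the robot and the scene stay as the last step left them, time stands still between calls to the robot, and variables do not carry over. Pictures are saved under pics/ and viewed, and the job is handed in when it is done.

Besides the shell and the picture viewer there is one more tool, called after ">>>" by a JSON object that holds its "fn" and its "kwargs". arm_command: Moves the arm, as the interface text tells. Its arguments: {"type":"object","properties":{"targets":{"type":"array","items":{"type":"array"}},"squeeze":{"type":"number"}},"required":["targets"]}

```bash
ls; mkdir -p pics; python3 - <<'E'
from bench import bot
import cv2,pickle
print(bot.sense())
for n in ["scene","top","wrist"]:
    d=bot.get_image(n); pickle.dump(d,open(f"{n}0.pkl","wb"))
    cv2.imwrite(f"pics/{n}0.png",d["color"][:,:,::-1]); print(n,d["K"],d["position"],d["orientation"])
E
```

```text
pics
{'clock': 0.0, 'joints': array([ 1.21200255e+00,  8.74533742e-02,  1.75136522e-01,  1.65976697e+00,
       -1.42920047e-05,  1.57081482e+00]), 'joint_vel': array([ 8.57048354e-04,  4.82491373e-04, -4.12751891e-04,  1.39779052e-03,
       -1.79423691e-05, -1.21449331e-03]), 'effort': array([-7.81910585e-04, -5.20398045e+01,  4.64794779e+01,  1.66427088e-02,
        5.73769921e-05,  2.73042235e-05]), 'eef_pos': array([0.19309005, 0.51486196, 0.3031879 ]), 'tool_rot': array([-5.60563737e-01, -3.09095677e+00,  1.99380411e-03]), 'contact_force': array([ 0.73922521, -1.02164594, -0.62590038]), 'moment': array([ 0.02771888, -0.03764487,  0.02157385]), 'finger_gap': 1.0008631330948823}
scene [[477.67434227   0.         319.2301827 ]
 [  0.         477.67434227 237.01133424]
 [  0.           0.           1.        ]] [ 0.97785168 -0.55640633  0.76491439] [0.76472754 0.2309622  0.59185643]
top [[509.08739623   0.         319.0220293 ]
 [  0.         509.08739623 240.51234302]
 [  0.           0.           1.        ]] [ 0.52706811 -0.00584273  1.12263908] [ 0.05492561 -0.03239818 -1.56457293]
wrist [[378.74233139   0.         315.42707968]
 [  0.         378.74233139 239.8921475 ]
 [  0.           0.           1.        ]] [0.11989495 0.54085798 0.37290743] [-0.26878009 -0.18485176  1.20143799]
```

View pics/top0.png

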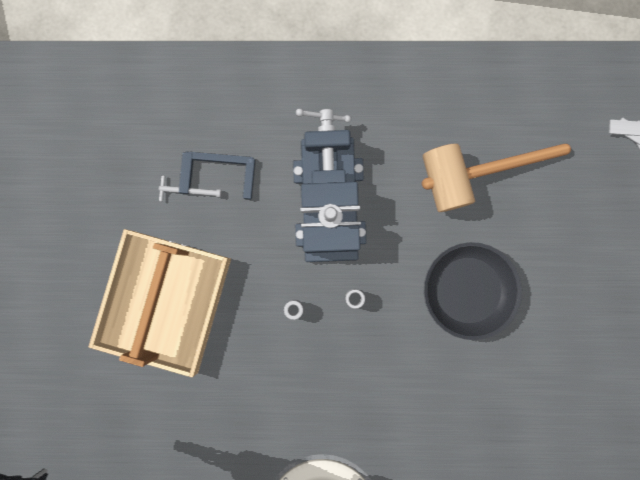

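View pics/scene0.png

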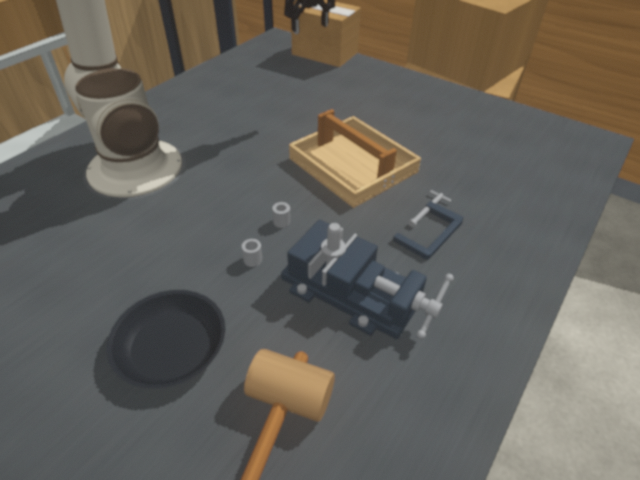

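View pics/wrist0.png

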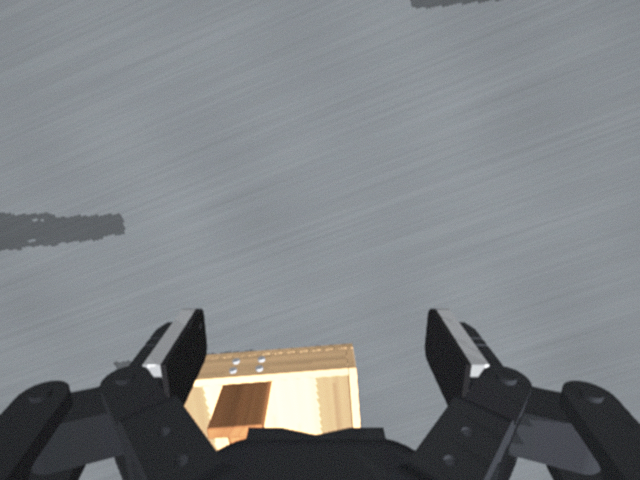

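The top view shows the sleeves at about (293,310) and (355,299), the pin at (331,215), the dish at (471,291), and the tray around (160,303) with its handle running (165,250) to (135,358). The mallet and clamp lie beyond the vise, on either side of it.

```bash
cat > h.py <<'E'
import numpy as np,cv2,pickle
from scipy.spatial.transform import Rotation as R
def ray(d,uv,z):
    K=d["K"];u,v=uv
    c=np.array([(u-K[0,2])/K[0,0],-(v-K[1,2])/K[1,1],-1.])
    r=R.from_rotvec(d["orientation"]).as_matrix()@c
    p=np.array(d["position"]);return p+r*(z-p[2])/r[2]
def cloud(d):
    K=d["K"];Z=d["range_z"];v,u=np.indices(Z.shape)
    c=np.stack([(u-K[0,2])/K[0,0]*Z,-(v-K[1,2])/K[1,1]*Z,-Z],-1)
    return c@R.from_rotvec(d["orientation"]).as_matrix().T+np.array(d["position"])
def proj(d,p):
    c=R.from_rotvec(d["orientation"]).as_matrix().T@(np.array(p)-d["position"])
    K=d["K"];return K[0,0]*c[0]/-c[2]+K[0,2],K[1,1]*-c[1]/-c[2]+K[1,2]
E
python3 - <<'E'
from h import *
d=pickle.load(open("top0.pkl","rb"));P=cloud(d);z=P[...,2];valid=d["range_z"]>0
def comp(m,lab,amin=30):
    n,l,s,c=cv2.connectedComponentsWithStats(m.astype(np.uint8))
    for i in range(1,n):
        if s[i,4]>=amin:
            q=P[l==i];print(lab,c[i].round(1),s[i],q.mean(0).round(4),"zmax",q[:,2].max().round(3),"mid",((q.min(0)+q.max(0))/2).round(4),(q.max(0)-q.min(0)).round(3))
X=valid&(P[...,0]>.25)
comp(X&(z>.036)&(z<.06),"45mm")
comp(X&(z>.135)&(z<.17),"pin",10)
comp(X&(z>.097)&(z<.12),"100")
comp(X&(z>.015),"any",200)
g=cv2.cvtColor(d["color"],cv2.COLOR_RGB2GRAY)
for (u0,v0) in [(275,292),(337,281),(310,195)]:
    pass
cv2.imwrite("pics/z.png",np.hstack([cv2.resize(d["color"][v:v+40,u:u+40,::-1],(260,260),interpolation=cv2.INTER_NEAREST) for u,v in [(273,290),(335,279),(311,195)]]))
E
```

```text
45mm [342.6 117.7] [334 115  18   8  93] [ 0.8508 -0.0392  0.0472] zmax 0.059 mid [ 0.8518 -0.0391  0.0478] [0.015 0.037 0.023]
45mm [346.5 161.8] [334 143  21  39 498] [ 0.7557 -0.0478  0.0462] zmax 0.059 mid [ 0.7554 -0.0425  0.0481] [0.083 0.043 0.021]
45mm [310.2 163.4] [302 145  21  39 501] [0.7519 0.0297 0.0463] zmax 0.06 mid [0.7508 0.026  0.0493] [0.084 0.043 0.021]
45mm [431.4 182.5] [422 152  25  60 398] [ 0.7108 -0.2271  0.0519] zmax 0.06 mid [ 0.7133 -0.2336  0.0481] [0.125 0.052 0.024]
45mm [489.3 167.5] [466 157  58  24 486] [ 0.7452 -0.3526  0.0419] zmax 0.06 mid [ 0.7419 -0.3623  0.048 ] [0.054 0.128 0.024]
45mm [349.2 216.1] [341 211  16  11 159] [ 0.6393 -0.0539  0.046 ] zmax 0.056 mid [ 0.6395 -0.0527  0.048 ] [0.022 0.032 0.016]
45mm [312.  217.4] [305 212  16  12 158] [0.6361 0.0251 0.0461] zmax 0.06 mid [0.6357 0.024  0.0501] [0.023 0.032 0.02 ]
45mm [157.7 301.3] [  89  229  139  148 1989] [0.4569 0.3507 0.0442] zmax 0.059 mid [0.4551 0.3496 0.0477] [0.309 0.29  0.023]
45mm [355.4 298.6] [346 289  19  19 143] [ 0.4651 -0.0676  0.0448] zmax 0.05 mid [ 0.4662 -0.
[... 844 characters left out ...]
  0.017 ] zmax 0.021 mid [ 0.8402 -0.6554  0.0181] [0.033 0.065 0.006]
any [470.6 172. ] [ 422  144  149   68 3716] [ 0.7325 -0.3093  0.0581] zmax 0.086 mid [ 0.7264 -0.372   0.0509] [0.151 0.329 0.071]
any [211.1 169.5] [160 152  95  47 954] [0.7436 0.2485 0.0177] zmax 0.025 mid [0.7318 0.2568 0.02  ] [0.102 0.206 0.01 ]
any [153.3 304.8] [  89  229  141  148 4709] [0.4505 0.3542 0.0608] zmax 0.109 mid [0.4546 0.3495 0.0622] [0.31  0.29  0.094]
any [477.6 291.6] [ 424  242   98   98 2572] [ 0.4808 -0.3287  0.0279] zmax 0.04 mid [ 0.4836 -0.3161  0.0274] [0.205 0.207 0.025]
any [293.8 309.4] [285 300  19  20 209] [0.4414 0.0621 0.0424] zmax 0.05 mid [0.4411 0.0619 0.0332] [0.039 0.038 0.034]
```

View pics/z.png

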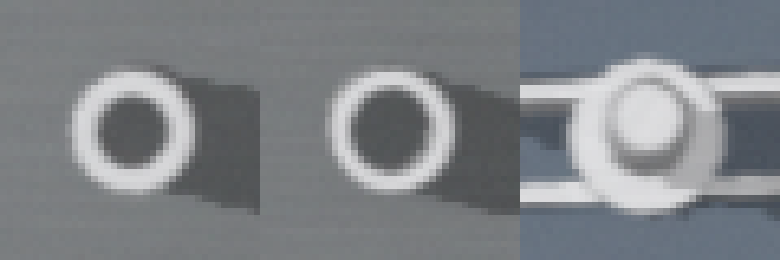

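```bash
python3 - <<'E'
from h import *
d=pickle.load(open("top0.pkl","rb"))
print(R.from_rotvec([-5.60563737e-01,-3.09095677,1.99e-3]).as_matrix().round(3))
print("L",ray(d,(293.5,309.6),.045),"R",ray(d,(355.4,298.6),.045))
g=cv2.cvtColor(d["color"],cv2.COLOR_RGB2GRAY)
for u,v in [(273,290),(335,279)]:
    m=(g[v:v+40,u:u+40]>170).astype(np.uint8)
    cs,_=cv2.findContours(m,cv2.RETR_CCOMP,cv2.CHAIN_APPROX_NONE)
    for c in cs:
        if len(c)>15:
            e=cv2.fitEllipse(c);print(e, cv2.contourArea(c), ray(d,(e[0][0]+u,e[0][1]+v),.045).round(4))
m=(g>215)
P=cloud(d);z=P[...,2]
# pin tip
for t in (195,215,230):
    mm=np.zeros_like(g);mm[200:222,320:342]=(g[200:222,320:342]>t)
    print(t,[ (c.round(1),s[4]) for s,c in zip(*cv2.connectedComponentsWithStats(mm)[2:])])
mm=(z>.148)&(z<.162)&(P[...,0]<.7)&(P[...,0]>.5)&(abs(P[...,1])<.1);v,u=np.nonzero(mm);print("tip",u.mean(),v.mean(),len(u),u.min(),u.max(),v.min(),v.max())
print(ray(d,(u.mean(),v.mean()),.154))
mm=(z>.09)&(z<.115)&(P[...,1]>.2);r=cv2.minAreaRect(P[mm][:,:2].astype(np.float32));print("handle",r)
mm=(z>.02)&(P[...,1]>.15)&(P[...,0]<.62)&(P[...,0]>.29);r=cv2.minAreaRect(P[mm][:,:2].astype(np.float32));print("tray",r)
s=pickle.load(open("scene0.pkl","rb"));P=cloud(s);z=P[...,2]
for n,c in (("L",(.441,.062)),("R",(.465,-.0672)),("pin",(.634,-.014))):
    q=np.hypot(P[...,0]-c[0],P[...,1]-c[1])
    for a,b in (((.02,.05),(.148,.17))[n=="pin"],):
        k=(q<.03)&(z>a)&(z<b);Q=P[k];print("scene",n,len(Q),Q.mean(0),(Q.min(0)+Q.max(0))/2,Q.max(0))
E
```

```text
[[-0.936  0.351 -0.   ]
 [ 0.351  0.936 -0.001]
 [-0.    -0.001 -1.   ]]
L [0.44104494 0.06266913 0.045     ] R [ 0.46500709 -0.06751298  0.045     ]
((19.834665298461914, 19.67088508605957), (17.627365112304688, 17.94706153869629), 115.73760223388672) 246.5 [0.4409 0.0641 0.045 ]
((19.90327262878418, 19.72779083251953), (12.265089988708496, 12.797530174255371), 0.9812578558921814) 121.5 [0.4408 0.0639 0.045 ]
((19.66758918762207, 19.506807327270508), (17.408489227294922, 18.3675537109375), 111.11820220947266) 249.5 [ 0.4652 -0.066   0.045 ]
((19.745054244995117, 19.488117218017578), (13.915220260620117, 14.638842582702637), 3.5213334560394287) 158.0 [ 0.4652 -0.0661  0.045 ]
195 [(array([319.5, 239.5]), np.int32(307007)), (array([327.9, 211.8]), np.int32(193))]
215 [(array([319.5, 239.5]), np.int32(307090)), (array([321.9, 213.9]), np.int32(52)), (array([336.3, 207.6]), np.int32(7)), (array([330.2, 212.5]), np.int32(51))]
230 [(array([319.5, 239.5]), np.int32(307200))]
tip 330.635593220339 212.64406779661016 118 325 337 207 218
[ 0.63443783 -0.01363741  0.154     ]
handle ((0.4541279673576355, 0.34920722246170044), (0.04998476430773735, 0.2446281462907791), 74.72994995117188)
tray ((0.45545241236686707, 0.34943699836730957), (0.23205947875976562, 0.26238003373146057), 74.52787780761719)
scene L 283 [0.44544966 0.05801715 0.03670268] [0.44283131 0.06038491 0.03425098] [0.46270651 0.08128674 0.04817045]
scene R 333 [ 0.46906605 -0.07046571  0.03603384] [ 0.46714027 -0.06832947  0.03396058] [ 0.48735372 -0.04809865  0.04769471]
scene pin 91 [ 0.63741932 -0.01661948  0.15252029] [ 0.63757222 -0.01588552  0.15267113] [ 0.64831018 -0.00558603  0.15724694]
```

The sleeve at (355,299) has a visibly larger bore: its bore-to-outside ratio is 0.80, against 0.70 for the other. I will try that one first. The two views agree to about 2 mm: right sleeve (0.465,-0.067), left (0.441,0.063), pin (0.634,-0.014), tray (0.455,0.349) with its x axis at -15.4°, dish (0.484,-0.316).

```bash
cat > go.py <<'E'
import sys
from h import *
from bench import bot
# usage: go.py x y z yaw_deg(tool y direction in world)
s=bot.sense();M=R.from_rotvec(s["tool_rot"])
print("t",round(s["clock"],2),"pos",s["eef_pos"].round(4),"F",s["contact_force"].round(1),"gap",round(s["finger_gap"],3),"j6",s["joints"].round(2))
if len(sys.argv)>4:
    g=np.array([float(a) for a in sys.argv[1:4]]);a=np.radians(float(sys.argv[4]))
    y=np.array([np.cos(a),np.sin(a),0]);z=np.array([0,0,-1.]);x=np.cross(y,z)
    G=R.from_matrix(np.stack([x,y,z],1))
    print("turn",((M.inv()*G).as_rotvec()/np.radians(6)).round(3),"shift",M.inv().apply(g-s["eef_pos"]).round(4))
E
python3 go.py .465 -.067 .22 0
```

```text
t 0.15 pos [0.1931 0.5149 0.3034] F [-0.5 -0.2 -0.2] gap 1.001 j6 [1.21 0.09 0.18 1.66 0.   1.57]
turn [-8.0000e-03  6.0000e-03  1.1574e+01] shift [-0.4589 -0.4493  0.0838]
```

>>> {"fn": "arm_command", "kwargs": {"targets": [[[0, 0, 11.57], [-0.459, -0.449, 0.083], 100], [[0, 0, 11.57], [-0.459, -0.449, 0.083], 100], [[0, 0, 11.57], [-0.459, -0.449, 0.083], 100], [[0, 0, 11.57], [-0.459, -0.449, 0.083], 100], [[0, 0, 11.57], [-0.459, -0.449, 0.083], 100]], "squeeze": 40}}

```text
clock: 0.57
eef_pos: [0.2808, 0.3261, 0.2766]
tool_rot: [1.491, 2.765, -0.0]
contact_force: [0.9, 0.7, 0.2]
finger_gap: 0.999
```

```bash
python3 go.py .465 -.067 .22 0
```

```text
t 0.57 pos [0.2808 0.3261 0.2766] F [0.9 0.7 0.2] gap 0.999 j6 [ 0.86 -0.21 -0.16  1.62 -0.    1.85]
turn [-1.000e-03  1.000e-03  5.554e+00] shift [-0.4296 -0.0621  0.0567]
```

>>> {"fn": "arm_command", "kwargs": {"targets": [[[0, 0, 5.56], [-0.43, -0.062, 0.057], 100], [[0, 0, 5.56], [-0.43, -0.062, 0.057], 100], [[0, 0, 5.56], [-0.43, -0.062, 0.057], 100], [[0, 0, 5.56], [-0.43, -0.062, 0.057], 100], [[0, 0, 5.56], [-0.43, -0.062, 0.057], 100]]}}

```text
clock: 0.98
eef_pos: [0.3696, 0.1393, 0.2499]
tool_rot: [2.223, 2.219, 0.001]
contact_force: [1.4, 0.6, 0.7]
finger_gap: 1.002
```

```bash
python3 go.py .465 -.067 .2 0
```

```text
t 0.98 pos [0.3696 0.1393 0.2499] F [1.4 0.6 0.7] gap 1.002 j6 [ 0.36 -0.3  -0.28  1.59  0.    1.93]
turn [ 0.005 -0.002 -0.016] shift [-0.2062  0.0958  0.0499]
```

>>> {"fn": "arm_command", "kwargs": {"targets": [[[0, 0, 0], [-0.206, 0.096, 0.05], 100], [[0, 0, 0], [-0.206, 0.096, 0.05], 100], [[0, 0, 0], [-0.206, 0.096, 0.05], 100], [[0, 0, 0], [-0.206, 0.096, 0.05], 100], [[0, 0, 0], [-0.206, 0.096, 0.05], 100]]}}

```text
clock: 1.4
eef_pos: [0.4565, -0.0449, 0.2049]
tool_rot: [2.216, 2.226, 0.0]
contact_force: [0.7, 0.6, 0.4]
finger_gap: 1.003
```

```bash
python3 go.py .465 -.067 .2 0
```

```text
t 1.4 pos [ 0.4565 -0.0449  0.2049] F [0.7 0.6 0.4] gap 1.003 j6 [-0.1  -0.15 -0.24  1.47  0.    1.47]
turn [ 0.004 -0.     0.042] shift [-0.0221  0.0084  0.0049]
```

>>> {"fn": "arm_command", "kwargs": {"targets": [[[0, 0, 0.04], [-0.022, 0.0085, 0.005], 100], [[0, 0, 0.04], [-0.022, 0.0085, 0.005], 100]]}}

```text
clock: 1.57
eef_pos: [0.4653, -0.0682, 0.1984]
tool_rot: [-2.225, -2.216, 0.003]
contact_force: [-0.5, 0.3, -0.1]
finger_gap: 1.001
```

```bash
python3 go.py .465 -.067 .2 0; python3 - <<'E'
from h import *
from bench import bot
d=bot.get_image("wrist");pickle.dump(d,open("w1.pkl","wb"));cv2.imwrite("pics/w1.png",d["color"][:,:,::-1])
s=bot.sense();M=R.from_rotvec(s["tool_rot"]);print("cam in tool",M.inv().apply(d["position"]-s["eef_pos"]))
for p in [(.465,-.067,.045),(.634,-.014,.154)]:print(proj(d,p))
E
```

```text
t 1.57 pos [ 0.4653 -0.0682  0.1984] F [-0.5  0.3 -0.1] gap 1.001 j6 [-0.15 -0.12 -0.23  1.46 -0.    1.43]
turn [-0.021  0.005 -0.036] shift [ 0.0012 -0.0003 -0.0016]
cam in tool [ 0.07441492 -0.00024788 -0.06891641]
(np.float64(316.8703058753201), np.float64(246.19194277014856))
(np.float64(874.736741342122), np.float64(192.81117264843743))
```

View pics/w1.png

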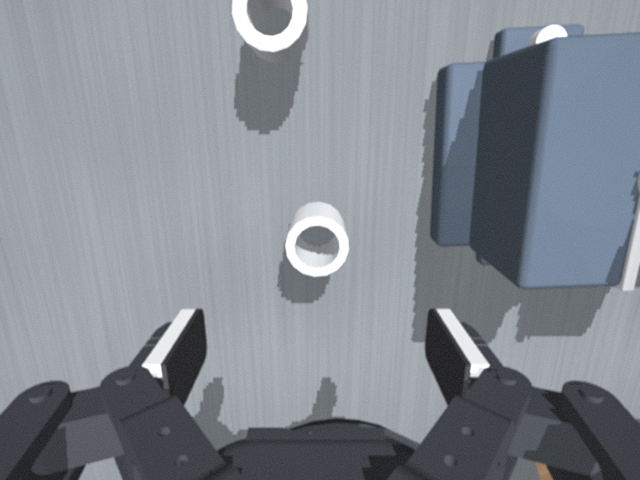

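Wrist view: the sleeve rim is centred at (317,246), as predicted, so its position is confirmed. Going down to grasp it.

>>> {"fn": "arm_command", "kwargs": {"targets": [[[0, 0, 0], [0.001, 0, 0.04], 100], [[0, 0, 0], [0.001, 0, 0.08], 100], [[0, 0, 0], [0.001, 0, 0.105], 100], [[0, 0, 0], [0.001, 0, 0.116], 100], [[0, 0, 0], [0.001, 0, 0.116], 50]]}}

```text
clock: 2.03
eef_pos: [0.4633, -0.0627, 0.0823]
tool_rot: [-2.217, -2.221, 0.004]
contact_force: [0.4, -0.8, 0.5]
finger_gap: 0.882
```

>>> {"fn": "arm_command", "kwargs": {"targets": [[[0, 0, 0], [0, 0, 0], 0], [[0, 0, 0], [0, 0, 0], 0], [[0, 0, 0], [0, 0, 0], 0], [[0, 0, 0], [0, 0, 0], 0], [[0, 0, 0], [0, 0, 0], 0]], "squeeze": 40}}

```text
clock: 2.45
eef_pos: [0.4659, -0.0637, 0.0867]
tool_rot: [2.219, 2.221, 0.004]
contact_force: [-1.5, 1.4, 6.6]
finger_gap: 0.458
```

```bash
python3 go.py .6344 -.0137 .26 0
```

```text
t 2.45 pos [ 0.4659 -0.0637  0.0867] F [-1.5  1.4  6.6] gap 0.458 j6 [-0.14 -0.08 -0.41  1.23  0.    1.43]
turn [0.032 0.001 0.007] shift [ 0.0498  0.1691 -0.1727]
```

>>> {"fn": "arm_command", "kwargs": {"targets": [[[0, 0, 0], [0, 0, 0], 0], [[0, 0, 0], [0, 0, 0], 0]]}}

```text
clock: 2.62
eef_pos: [0.4659, -0.0636, 0.0867]
tool_rot: [2.219, 2.221, 0.004]
contact_force: [-2.2, 1.7, 6.8]
finger_gap: 0.455
```

```bash
python3 go.py .6344 -.0137 .26 0;python3 - <<'E'
from h import *
from bench import bot
d=bot.get_image("wrist");cv2.imwrite("pics/w2.png",d["color"][:,:,::-1])
E
python3 go.py .6344 -.0137 .26 0
```

```text
t 2.62 pos [ 0.4659 -0.0636  0.0867] F [-2.2  1.7  6.8] gap 0.455 j6 [-0.14 -0.08 -0.41  1.23  0.    1.43]
turn [0.032 0.001 0.007] shift [ 0.0498  0.1691 -0.1727]
t 2.67 pos [ 0.4659 -0.0637  0.0867] F [-1.1  0.7  6.4] gap 0.453 j6 [-0.14 -0.08 -0.41  1.23  0.    1.43]
turn [0.033 0.001 0.007] shift [ 0.0498  0.1691 -0.1727]
```

View pics/w2.png

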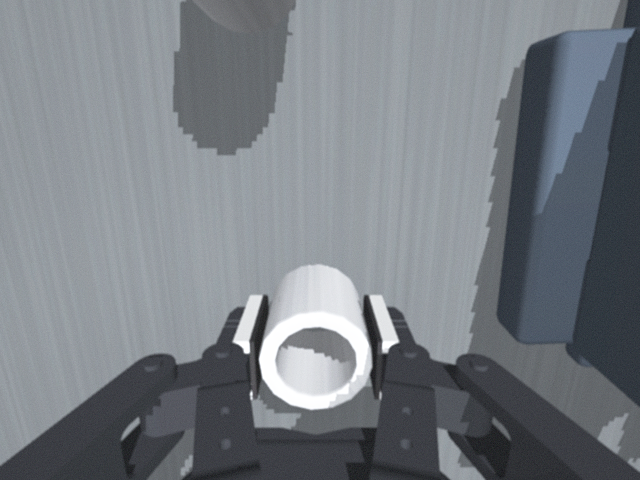

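The sleeve is gripped: gap 0.455 is about 39 mm, and its rim is centred near (316,360) between the pads. Measuring its offset in the tool frame while it still stands on the bench.

```bash
cat > rim.py <<'E'
from h import *
from bench import bot
def rim(d,box,t=225):
    u0,v0,u1,v1=box
    g=cv2.cvtColor(d["color"],cv2.COLOR_RGB2GRAY)[v0:v1,u0:u1]
    m=(g>t).astype(np.uint8)
    out=[]
    cs,h=cv2.findContours(m,cv2.RETR_CCOMP,cv2.CHAIN_APPROX_NONE)
    for c in cs:
        if len(c)>40:
            e=cv2.fitEllipse(c);out.append((np.array(e[0])+[u0,v0],e[1],cv2.contourArea(c)))
    return out
E
python3 - <<'E'
from rim import *
d=bot.get_image("wrist");pickle.dump(d,open("w3.pkl","wb"));s=bot.sense();M=R.from_rotvec(s["tool_rot"])
for t in (215,235,248):
  for c,ax,a in rim(d,(245,260,385,420),t):
    p=ray(d,c,.045);print(t,c.round(1),np.round(ax,1),a,p.round(4),M.inv().apply(p-s["eef_pos"]).round(4))
E
```

```text
215 [378.8 311.8] [10.4 63.2] 312.5 [ 0.4859 -0.0477  0.045 ] [0.016  0.0199 0.0418]
215 [250.9 315.3] [11.3 63.4] 396.5 [ 0.4439 -0.0489  0.045 ] [ 0.0148 -0.0221  0.0416]
215 [318. 346.] [100.1 142.4] 10331.0 [ 0.466  -0.0606  0.045 ] [ 0.0031 -0.      0.0417]
215 [317.5 357.4] [60.1 80.6] 2939.5 [ 0.4658 -0.065   0.045 ] [-0.0013 -0.0002  0.0417]
235 [313.7 358.7] [ 87.6 100.6] 3293.0 [ 0.4645 -0.0656  0.045 ] [-0.0019 -0.0015  0.0417]
248 [313.6 359.1] [87.  99.6] 2891.0 [ 0.4645 -0.0657  0.045 ] [-0.002  -0.0015  0.0417]
```

>>> {"fn": "arm_command", "kwargs": {"targets": [[[0, 0, 0], [0, 0, -0.03], 0], [[0, 0, 0], [0, 0, -0.07], 0], [[0, 0, 0], [0, 0.01, -0.11], 0], [[0, 0, 0], [0.015, 0.04, -0.14], 0], [[0, 0, 0], [0.03, 0.07, -0.165], 0]], "squeeze": 60}}

```text
clock: 3.13
eef_pos: [0.533, -0.0351, 0.2518]
tool_rot: [2.22, 2.217, 0.005]
contact_force: [1.1, -0.6, -1.9]
finger_gap: 0.448
```

```bash
python3 go.py .635 -.0117 .27 0
```

```text
t 3.13 pos [ 0.533  -0.0351  0.2518] F [ 1.1 -0.6 -1.9] gap 0.448 j6 [-0.07  0.03  0.02  1.55 -0.    1.51]
turn [ 0.048  0.005 -0.012] shift [ 0.0235  0.1021 -0.0177]
```

>>> {"fn": "arm_command", "kwargs": {"targets": [[[0, 0, 0], [0.01, 0.035, -0.01], 0], [[0, 0, 0], [0.02, 0.07, -0.018], 0], [[0, 0, 0], [0.023, 0.095, -0.018], 0], [[0, 0, 0], [0.023, 0.1, -0.018], 0], [[0, 0, 0], [0.023, 0.1, -0.018], 0]]}}

```text
clock: 3.55
eef_pos: [0.6335, -0.0115, 0.2649]
tool_rot: [-2.22, -2.223, 0.0]
contact_force: [0.6, 0.2, -1.9]
finger_gap: 0.449
```

>>> {"fn": "arm_command", "kwargs": {"targets": [[[0, 0, 0], [0, 0, 0], 0], [[0, 0, 0], [0, 0, 0], 0], [[0, 0, 0], [0, 0, 0], 0]]}}

```text
clock: 3.8
eef_pos: [0.6314, -0.0122, 0.266]
tool_rot: [2.221, 2.221, 0.001]
contact_force: [-0.2, -0.3, -3.2]
finger_gap: 0.453
```

```bash
python3 go.py .635 -.0117 .27 0;python3 - <<'E'
from rim import *
d=bot.get_image("wrist");pickle.dump(d,open("w4.pkl","wb"));cv2.imwrite("pics/w4.png",d["color"][:,:,::-1])
for t in (215,235,248):
  for c,ax,a in rim(d,(245,260,385,420),t):
    print(t,c.round(1),np.round(ax,1),a)
d=bot.get_image("scene");cv2.imwrite("pics/s4.png",cv2.resize(d["color"][150:330,230:470,::-1],None,fx=3,fy=3))
print(proj(d,(.635,-.014,.154)),proj(d,(.635,-.014,.184)))
E
```

```text
t 3.8 pos [ 0.6314 -0.0122  0.266 ] F [-0.2 -0.3 -3.2] gap 0.453 j6 [-0.02  0.28  0.32  1.61 -0.    1.55]
turn [0.006 0.    0.001] shift [ 0.0005  0.0036 -0.004 ]
215 [378.8 313.4] [ 9.9 60.4] 301.0
215 [250.9 317.6] [10.9 61.7] 386.0
215 [348.2 267.1] [ 8.  20.7] 75.0
215 [314.7 342.9] [ 97.4 143.5] 9057.0
215 [318.9 359. ] [65.1 80.9] 4060.0
235 [313.5 358.7] [87.5 99. ] 2987.5
235 [348.8 267. ] [ 7.9 18.2] 53.5
235 [330.3 263.9] [ 8.3 32.5] 152.5
248 [313.4 358.8] [86.2 98.2] 2619.0
248 [348.5 266.6] [ 6.  17.4] 38.5
248 [327.4 263.4] [ 6.  25.6] 83.0
(np.float64(333.9843180465676), np.float64(226.27735355770264)) (np.float64(334.5702734330528), np.float64(214.27783011653563))
```

View pics/w4.png

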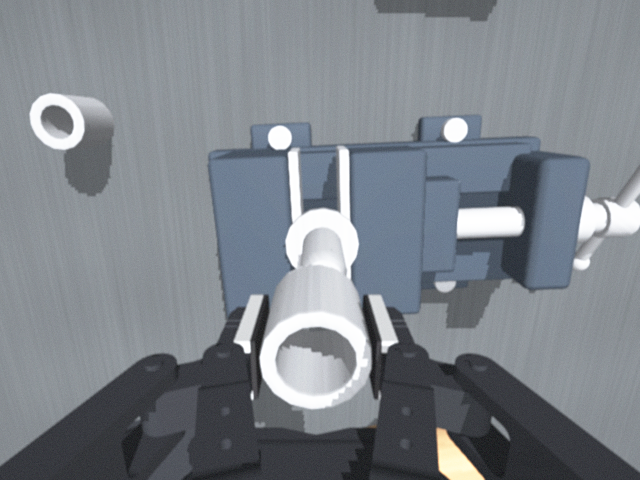

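View pics/s4.png

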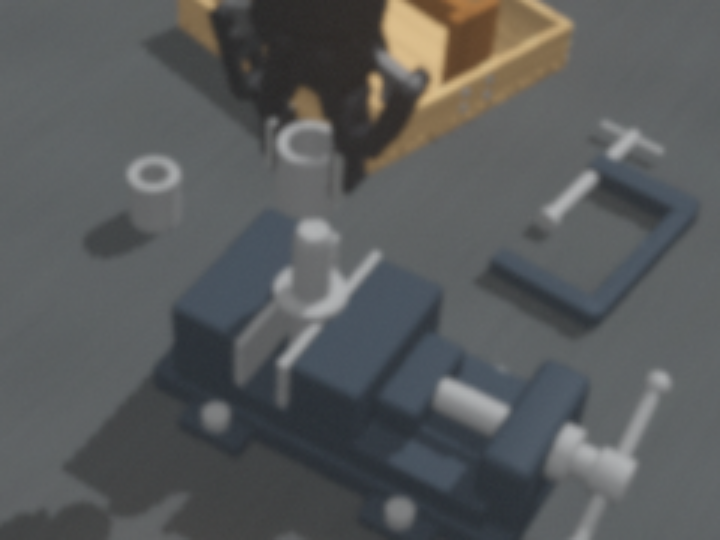

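```bash
python3 - <<'E'
from rim import *
d=pickle.load(open("w4.pkl","rb"))
g=cv2.cvtColor(d["color"],cv2.COLOR_RGB2GRAY)
m=(g>190).astype(np.uint8)
row={v:(np.nonzero(m[v,275:372])[0]+275) for v in range(204,270,4)}
for v,k in row.items(): print(v,(k.min(),k.max()) if len(k) else None,end=" ")
K=d["K"]
# upper arc points: circle fit
pts=[]
for v in range(209,264,2):
    k=row.get(v, np.nonzero(m[v,275:372])[0]+275)
    pts.append((v,k.min(),k.max()))
# use rays to plane z=.101 and fit circle on left and right extremes outside jaw strips (u<288 or >350...)
Q=[]
for v,a,b in pts:
    if v>=222: Q+= [ray(d,(a-.5,v),.101)[:2],ray(d,(b+.5,v),.101)[:2]]
Q=np.array(Q);A=np.c_[2*Q,np.ones(len(Q))];x=np.linalg.lstsq(A,(Q**2).sum(1),rcond=None)[0]
print("\nshoulder",x[:2],"r",np.sqrt(x[2]+x[:2]@x[:2]))
s=bot.sense();M=R.from_rotvec(s["tool_rot"]);zr=s["eef_pos"][2]-.0417
for c in [(313.5,358.7),(318.,358.9)]:
    p=ray(d,c,zr);print("sleeve",p,M.inv().apply(p-s["eef_pos"]))
k=(g>235);k[:300]=0;k[:, :262]=0;k[:,372:]=0;k[400:]=0
Z=d["range_z"]; 
E
```

```text
204 (np.int64(291), np.int64(349)) 208 (np.int64(292), np.int64(349)) 212 (np.int64(292), np.int64(349)) 216 (np.int64(292), np.int64(349)) 220 (np.int64(292), np.int64(349)) 224 (np.int64(292), np.int64(351)) 228 (np.int64(289), np.int64(354)) 232 (np.int64(288), np.int64(356)) 236 (np.int64(287), np.int64(357)) 240 (np.int64(285), np.int64(357)) 244 (np.int64(286), np.int64(358)) 248 (np.int64(286), np.int64(357)) 252 (np.int64(286), np.int64(356)) 256 (np.int64(288), np.int64(355)) 260 (np.int64(290), np.int64(353)) 264 (np.int64(292), np.int64(351)) 268 (np.int64(296), np.int64(350)) 
shoulder [ 0.63456978 -0.01382522] r 0.0238697041934569
sleeve [ 0.62982296 -0.0140414   0.22426772] [-0.00195393 -0.00177625  0.04169865]
sleeve [ 0.63136432 -0.01412276  0.22426772] [-0.00203556 -0.00023491  0.04169981]
```

The shoulder fit gives the pin at (0.6346,-0.0138) with radius 23.9 mm (true 24), which agrees with the top view. The sleeve sits about 4 mm short in x. Correcting that and lowering gently.

>>> {"fn": "arm_command", "kwargs": {"targets": [[[0, 0, 0], [0, 0.004, 0], 0], [[0, 0, 0], [0, 0.004, 0.01], 0], [[0, 0, 0], [0, 0.004, 0.02], 0], [[0, 0, 0], [0, 0.004, 0.028], 0], [[0, 0, 0], [0, 0.004, 0.033], 0]]}}

```text
clock: 4.32
eef_pos: [0.6358, -0.0116, 0.2301]
tool_rot: [-2.219, -2.221, 0.002]
contact_force: [-0.6, 3.8, 0.8]
finger_gap: 0.45
```

```bash
python3 go.py .635 -.0117 .1877 0
```

```text
t 4.32 pos [ 0.6358 -0.0116  0.2301] F [-0.6  3.8  0.8] gap 0.45 j6 [-0.02  0.28  0.26  1.55  0.    1.55]
turn [-0.021 -0.007  0.007] shift [-0.0001 -0.0007  0.0424]
```

>>> {"fn": "arm_command", "kwargs": {"targets": [[[0, 0, 0], [0.001, 0, 0.01], 0], [[0, 0, 0], [0.001, 0, 0.02], 0], [[0, 0, 0], [0.001, 0, 0.03], 0], [[0, 0, 0], [0.001, 0, 0.038], 0], [[0, 0, 0], [0.001, 0, 0.043], 0]]}}

```text
clock: 4.73
eef_pos: [0.6359, -0.0109, 0.1877]
tool_rot: [-2.22, -2.221, 0.002]
contact_force: [-10.0, -0.0, 53.5]
finger_gap: 0.452
```

```bash
python3 go.py .635 -.0117 .1877 0
```

```text
t 4.73 pos [ 0.6359 -0.0109  0.1877] F [-10.   -0.   53.5] gap 0.452 j6 [-0.02  0.28  0.18  1.47 -0.    1.55]
turn [-0.014  0.001  0.005] shift [-0.0008 -0.0009 -0.    ]
```

Seated: the TCP stopped at 0.1877, exactly where the fully-down height puts it. Relieving the push a little, holding 0.25 s, then lifting off.

>>> {"fn": "arm_command", "kwargs": {"targets": [[[0, 0, 0], [0, 0, -0.002], 0], [[0, 0, 0], [0, -0.0005, -0.003], 0], [[0, 0, 0], [0, -0.0005, -0.003], 0]]}}

```text
clock: 4.98
eef_pos: [0.6359, -0.0109, 0.1926]
tool_rot: [2.22, 2.222, 0.001]
contact_force: [0.0, 0.7, -2.1]
finger_gap: 0.454
```

```bash
python3 go.py; python3 - <<'E'
from rim import *
d=bot.get_image("scene");cv2.imwrite("pics/s5.png",cv2.resize(d["color"][150:330,230:470,::-1],None,fx=3,fy=3))
d=bot.get_image("wrist");print(rim(d,(245,260,385,420),235))
E
```

```text
t 4.98 pos [ 0.6359 -0.0109  0.1926] F [ 0.   0.7 -2.1] gap 0.454 j6 [-0.02  0.28  0.18  1.47 -0.    1.55]
[(array([314.9020462 , 364.62480927]), (50.71671676635742, 55.461524963378906), 2171.0), (array([313.54737091, 358.80861664]), (86.52429962158203, 98.8686294555664), 2803.0), (array([315.23783112, 288.43191147]), (58.46017074584961, 94.6241683959961), 1085.0)]
```

View pics/s5.png

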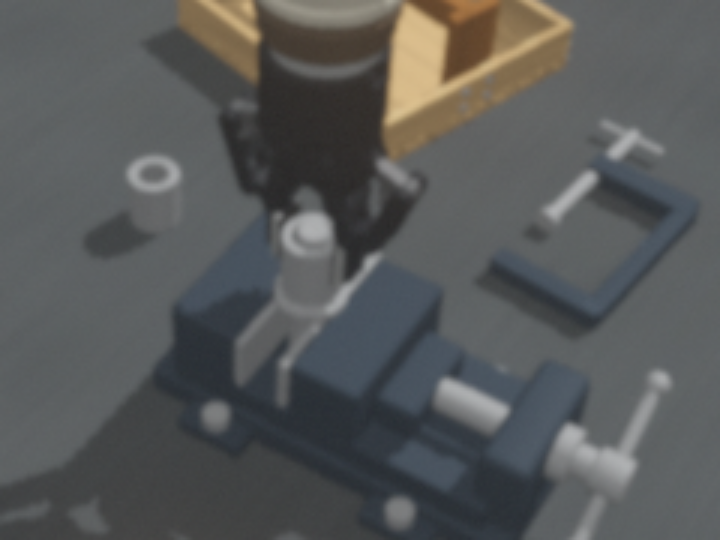

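The picture shows the sleeve over the pin with the pin's tip at its mouth. The relief lifted it about 5 mm, so I'll press it down again and hold to be sure of the dwell.

>>> {"fn": "arm_command", "kwargs": {"targets": [[[0, 0, 0], [0, 0, 0.003], 0], [[0, 0, 0], [0, 0, 0.005], 0], [[0, 0, 0], [0, 0, 0.0055], 0], [[0, 0, 0], [0, 0, 0.0055], 0], [[0, 0, 0], [0, 0, 0.0055], 0]]}}

```text
clock: 5.5
eef_pos: [0.6359, -0.0108, 0.1879]
tool_rot: [2.22, 2.221, 0.002]
contact_force: [-3.2, 0.4, 6.6]
finger_gap: 0.451
```

```bash
python3 go.py
```

```text
t 5.5 pos [ 0.6359 -0.0108  0.1879] F [-3.2  0.4  6.6] gap 0.451 j6 [-0.02  0.28  0.17  1.46  0.    1.55]
```

Fully seated at TCP 0.188 with a light 6.6 N for over 0.25 s. Lifting off and going to the tray's far bay at (0.473,0.415).

>>> {"fn": "arm_command", "kwargs": {"targets": [[[0, 0, 0], [0, 0, -0.02], 0], [[0, 0, 0], [0, 0, -0.05], 0], [[0, 0, 0], [0, 0, -0.085], 0], [[0, 0, 0], [0.02, -0.005, -0.09], 0], [[0, 0, 0], [0.06, -0.02, -0.09], 0]]}}

```text
clock: 5.92
eef_pos: [0.6179, 0.0459, 0.2792]
tool_rot: [2.223, 2.214, 0.005]
contact_force: [0.9, 1.0, -2.6]
finger_gap: 0.45
```

```bash
python3 go.py .4735 .417 .24 0
```

```text
t 5.92 pos [0.6179 0.0459 0.2792] F [ 0.9  1.  -2.6] gap 0.45 j6 [ 0.07  0.25  0.31  1.63 -0.    1.65]
turn [ 0.049  0.006 -0.037] shift [ 0.3706 -0.146   0.0382]
```

>>> {"fn": "arm_command", "kwargs": {"targets": [[[0, 0, 0], [0.035, -0.013, 0], 0], [[0, 0, 0], [0.07, -0.028, 0.005], 0], [[0, 0, 0], [0.105, -0.042, 0.01], 0], [[0, 0, 0], [0.14, -0.056, 0.015], 0], [[0, 0, 0], [0.175, -0.07, 0.02], 0]]}}

```text
clock: 6.33
eef_pos: [0.5451, 0.2246, 0.2563]
tool_rot: [2.221, 2.222, 0.0]
contact_force: [1.0, 0.0, -2.1]
finger_gap: 0.448
```

>>> {"fn": "arm_command", "kwargs": {"targets": [[[0, 0, 0], [0.035, -0.014, 0.004], 0], [[0, 0, 0], [0.07, -0.028, 0.008], 0], [[0, 0, 0], [0.105, -0.042, 0.012], 0], [[0, 0, 0], [0.14, -0.056, 0.016], 0], [[0, 0, 0], [0.165, -0.066, 0.018], 0]]}}

```text
clock: 6.75
eef_pos: [0.4783, 0.3906, 0.2378]
tool_rot: [-2.219, -2.223, 0.001]
contact_force: [0.5, 0.4, -1.7]
finger_gap: 0.45
```

```bash
python3 go.py .4735 .417 .24 0
```

```text
t 6.75 pos [0.4783 0.3906 0.2378] F [ 0.5  0.4 -1.7] gap 0.45 j6 [0.68 0.24 0.22 1.55 0.   2.25]
turn [-0.007 -0.     0.018] shift [ 0.0264 -0.0048 -0.0022]
```

>>> {"fn": "arm_command", "kwargs": {"targets": [[[0, 0, 0], [0.02, -0.004, 0], 0], [[0, 0, 0], [0.026, -0.005, 0.01], 0], [[0, 0, 0], [0.026, -0.005, 0.03], 0], [[0, 0, 0], [0.026, -0.005, 0.05], 0], [[0, 0, 0], [0.026, -0.005, 0.06], 0]]}}

```text
clock: 7.17
eef_pos: [0.4745, 0.4133, 0.1754]
tool_rot: [-2.221, -2.222, 0.005]
contact_force: [-0.2, 0.3, -2.2]
finger_gap: 0.454
```

```bash
python3 go.py .4735 .417 .098 0;python3 - <<'E'
from rim import *
d=bot.get_image("wrist");cv2.imwrite("pics/w6.png",d["color"][:,:,::-1])
d=bot.get_image("top");cv2.imwrite("pics/t6.png",cv2.resize(d["color"][210:390,60:260,::-1],None,fx=3,fy=3))
E
```

```text
t 7.17 pos [0.4745 0.4133 0.1754] F [-0.2  0.3 -2.2] gap 0.454 j6 [ 0.72  0.27  0.14  1.44 -0.    2.29]
turn [-0.023  0.023  0.005] shift [ 0.0039 -0.0008  0.0774]
```

View pics/w6.png

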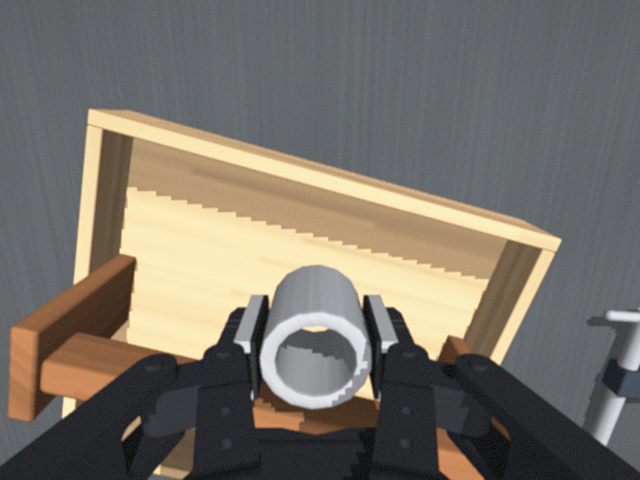

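View pics/t6.png

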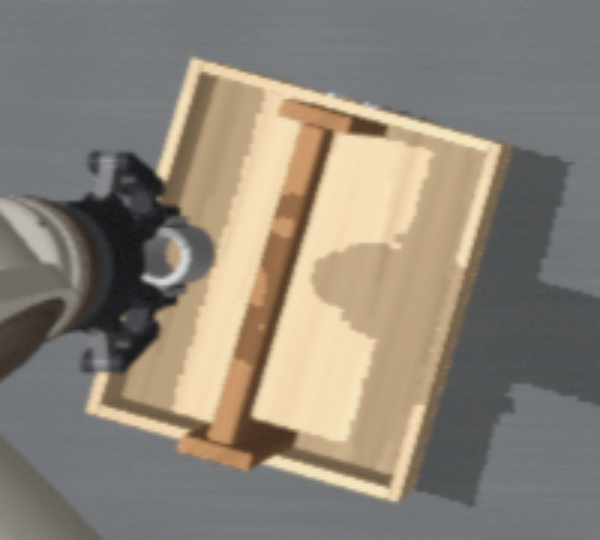

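The wrist view shows the far bay open below the sleeve, with the handle along the bottom of the picture. The sleeve is well between wall and handle, so I'm lowering it.

>>> {"fn": "arm_command", "kwargs": {"targets": [[[0, 0, 0], [0.003, -0.001, 0.02], 0], [[0, 0, 0], [0.003, -0.001, 0.045], 0], [[0, 0, 0], [0.003, -0.001, 0.062], 0], [[0, 0, 0], [0.003, -0.001, 0.072], 0], [[0, 0, 0], [0.003, -0.001, 0.077], 0]]}}

```text
clock: 7.68
eef_pos: [0.474, 0.4166, 0.1011]
tool_rot: [-2.221, -2.221, 0.001]
contact_force: [-0.9, -0.0, -1.7]
finger_gap: 0.451
```

>>> {"fn": "arm_command", "kwargs": {"targets": [[[0, 0, 0], [0, 0, 0.001], 0], [[0, 0, 0], [0, 0, 0.002], 0]]}}

```text
clock: 7.85
eef_pos: [0.4744, 0.4173, 0.101]
tool_rot: [2.221, 2.222, 0.002]
contact_force: [-0.5, 1.0, -1.7]
finger_gap: 0.449
```

```bash
python3 go.py .4735 .417 .0947 0
```

```text
t 7.85 pos [0.4744 0.4173 0.101 ] F [-0.5  1.  -1.7] gap 0.449 j6 [0.72 0.29 0.02 1.3  0.   2.29]
turn [ 0.011 -0.01   0.003] shift [-0.0003 -0.0009  0.0063]
```

>>> {"fn": "arm_command", "kwargs": {"targets": [[[0, 0, 0], [0, 0, 0.003], 0], [[0, 0, 0], [0, 0, 0.005], 0], [[0, 0, 0], [0, 0, 0.007], 0], [[0, 0, 0], [0, 0, 0.007], 0]]}}

```text
clock: 8.18
eef_pos: [0.4743, 0.4174, 0.0949]
tool_rot: [2.221, 2.222, 0.004]
contact_force: [-4.0, -2.2, 9.3]
finger_gap: 0.449
```

```bash
python3 go.py .4735 .417 .0947 0
```

```text
t 8.18 pos [0.4743 0.4174 0.0949] F [-4.  -2.2  9.3] gap 0.449 j6 [ 0.72  0.3   0.01  1.29 -0.    2.29]
turn [ 0.017 -0.014  0.006] shift [-0.0004 -0.0008  0.0002]
```

Contact came at 0.0949, where the tray floor was expected. Releasing and going up.

>>> {"fn": "arm_command", "kwargs": {"targets": [[[0, 0, 0], [0, 0, -0.001], 75], [[0, 0, 0], [0, 0, -0.001], 75], [[0, 0, 0], [0, 0, -0.001], 75], [[0, 0, 0], [0, 0, -0.001], 75], [[0, 0, 0], [0, 0, -0.01], 75]]}}

```text
clock: 8.6
eef_pos: [0.4733, 0.4165, 0.1011]
tool_rot: [-2.221, -2.222, 0.005]
contact_force: [-0.7, -1.1, -0.5]
finger_gap: 0.752
```

>>> {"fn": "arm_command", "kwargs": {"targets": [[[0, 0, 0], [0, 0, -0.03], 75], [[0, 0, 0], [0, 0, -0.06], 75], [[0, 0, 0], [0, 0, -0.095], 75], [[0, 0, 0], [0, 0, -0.13], 100], [[0, 0, 0], [-0.02, 0, -0.15], 100]]}}

```text
clock: 9.02
eef_pos: [0.4739, 0.3991, 0.2571]
tool_rot: [-2.218, -2.224, -0.008]
contact_force: [1.4, 1.3, 0.5]
finger_gap: 0.99
```

```bash
python3 go.py .441 .063 .2 0; python3 - <<'E'
from rim import *
d=bot.get_image("wrist");cv2.imwrite("pics/w7.png",d["color"][:,:,::-1])
E
```

```text
t 9.02 pos [0.4739 0.3991 0.2571] F [1.4 1.3 0.5] gap 0.99 j6 [0.7  0.24 0.26 1.58 0.   2.27]
turn [ 0.031 -0.034  0.024] shift [-0.3362 -0.034   0.0558]
```

View pics/w7.png

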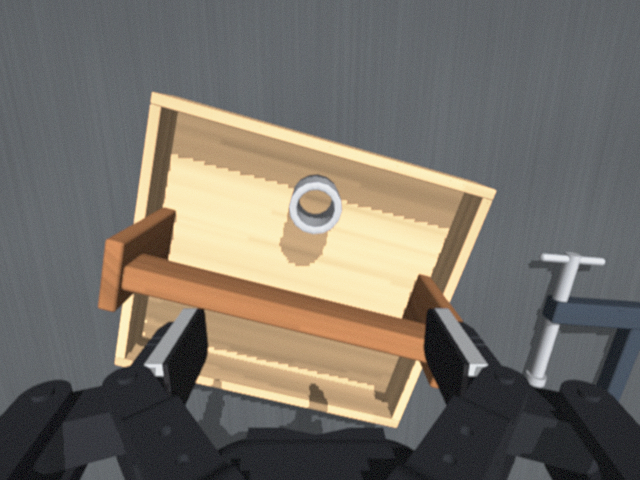

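The sleeve stands upright in the far bay at (316,206). Next is the other sleeve at (0.441,0.063).

>>> {"fn": "arm_command", "kwargs": {"targets": [[[0, 0, 0], [-0.035, -0.004, 0], 100], [[0, 0, 0], [-0.075, -0.008, 0], 100], [[0, 0, 0], [-0.115, -0.012, 0], 100], [[0, 0, 0], [-0.155, -0.016, 0.01], 100], [[0, 0, 0], [-0.195, -0.02, 0.02], 100]]}}

```text
clock: 9.48
eef_pos: [0.4536, 0.2005, 0.2333]
tool_rot: [2.22, 2.222, 0.002]
contact_force: [0.8, -0.2, 0.4]
finger_gap: 0.995
```

>>> {"fn": "arm_command", "kwargs": {"targets": [[[0, 0, 0], [-0.04, -0.004, 0.01], 100], [[0, 0, 0], [-0.08, -0.008, 0.02], 100], [[0, 0, 0], [-0.11, -0.011, 0.03], 100], [[0, 0, 0], [-0.13, -0.013, 0.035], 100], [[0, 0, 0], [-0.138, -0.014, 0.035], 100]]}}

```text
clock: 9.9
eef_pos: [0.4392, 0.0617, 0.1971]
tool_rot: [-2.223, -2.219, 0.002]
contact_force: [0.7, -0.4, -0.4]
finger_gap: 1.001
```

>>> {"fn": "arm_command", "kwargs": {"targets": [[[0, 0, 0], [0, 0, 0], 100], [[0, 0, 0], [0, 0, 0], 100]]}}

```text
clock: 10.07
eef_pos: [0.4404, 0.0644, 0.1984]
tool_rot: [2.222, 2.221, 0.002]
contact_force: [0.4, -0.3, 0.3]
finger_gap: 0.998
```

```bash
python3 go.py .441 .063 .085 0; python3 - <<'E'
from rim import *
d=bot.get_image("wrist");cv2.imwrite("pics/w8.png",d["color"][:,:,::-1])
print(proj(d,(.441,.063,.045)))
for r in rim(d,(250,170,400,310)): print(r, ray(d,r[0],.045))
E
```

```text
t 10.07 pos [0.4404 0.0644 0.1984] F [ 0.4 -0.3  0.3] gap 0.998 j6 [ 0.14 -0.18 -0.28  1.47  0.    1.72]
turn [ 0.009 -0.005 -0.003] shift [-0.0014  0.0005  0.1134]
(np.float64(317.57749883651553), np.float64(250.36939846055114))
(array([316.87985229, 249.24562073]), (58.51555633544922, 61.27008056640625), 2814.5) [0.44056505 0.06374093 0.045     ]
(array([316.90563202, 249.64214325]), (36.78478240966797, 39.62223434448242), 1141.5) [0.44058115 0.06347984 0.045     ]
```

View pics/w8.png

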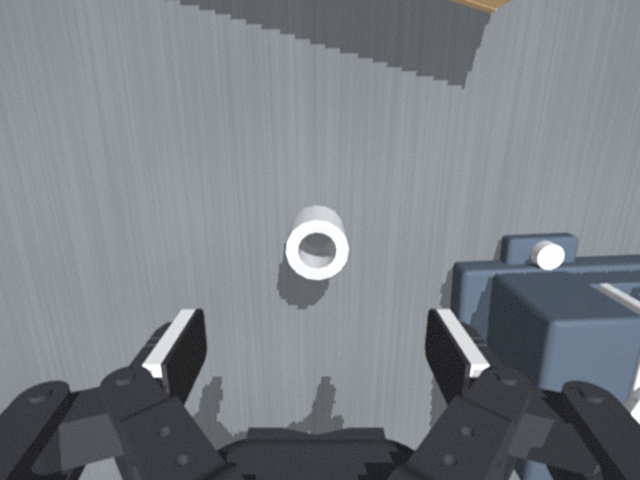

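The rim is at (317,249), so the sleeve is at (0.4406,0.0636), and its bore is clearly the narrow one (ratio 0.63). Descending and gripping.

>>> {"fn": "arm_command", "kwargs": {"targets": [[[0, 0, 0], [-0.001, 0, 0.03], 100], [[0, 0, 0], [-0.001, 0, 0.07], 100], [[0, 0, 0], [-0.001, 0, 0.098], 100], [[0, 0, 0], [-0.001, 0, 0.112], 100], [[0, 0, 0], [-0.001, 0, 0.112], 50]], "squeeze": 40}}

```text
clock: 10.53
eef_pos: [0.4386, 0.0641, 0.0826]
tool_rot: [-2.216, -2.222, 0.006]
contact_force: [-0.3, 0.1, -0.1]
finger_gap: 0.884
```

>>> {"fn": "arm_command", "kwargs": {"targets": [[[0, 0, 0], [0, 0, 0], 0], [[0, 0, 0], [0, 0, 0], 0], [[0, 0, 0], [0, 0, 0], 0], [[0, 0, 0], [0, 0, 0], 0], [[0, 0, 0], [0, 0, 0], 0]]}}

```text
clock: 10.95
eef_pos: [0.4412, 0.0636, 0.0877]
tool_rot: [2.219, 2.221, 0.005]
contact_force: [-1.1, 2.3, 6.5]
finger_gap: 0.461
```

>>> {"fn": "arm_command", "kwargs": {"targets": [[[0, 0, 0], [0, 0, -0.03], 0], [[0, 0, 0], [0, 0, -0.065], 0], [[0, 0, 0], [0, 0, -0.1], 0], [[0, 0, 0], [-0.03, 0, -0.11], 0], [[0, 0, 0], [-0.07, 0.005, -0.11], 0]]}}

```text
clock: 11.37
eef_pos: [0.4463, -0.006, 0.2002]
tool_rot: [2.213, 2.224, 0.008]
contact_force: [2.0, 0.2, -4.2]
finger_gap: 0.455
```

```bash
python3 go.py .4836 -.316 .2 0; python3 - <<'E'
from rim import *
d=pickle.load(open("top0.pkl","rb"));P=cloud(d)
m=(P[...,2]>.028)&(P[...,2]<.042)&(np.hypot(P[...,0]-.48,P[...,1]+.32)<.13)
print(cv2.minEnclosingCircle(P[m][:,:2].astype(np.float32)))
E
```

```text
t 11.37 pos [ 0.4463 -0.006   0.2002] F [ 2.   0.2 -4.2] gap 0.455 j6 [-0.01 -0.18 -0.28  1.46  0.    1.55]
turn [ 0.063 -0.005  0.047] shift [-3.102e-01  3.580e-02  3.000e-04]
((0.4836035370826721, -0.3168225884437561), 0.10427619516849518)
```

Gripped. The dish rim circle is at (0.4836,-0.3168) with radius 104 mm, as stated. Moving there.

>>> {"fn": "arm_command", "kwargs": {"targets": [[[0, 0, 0], [-0.035, 0.004, 0], 0], [[0, 0, 0], [-0.075, 0.008, 0], 0], [[0, 0, 0], [-0.115, 0.013, 0], 0], [[0, 0, 0], [-0.155, 0.018, 0], 0], [[0, 0, 0], [-0.195, 0.023, 0], 0]]}}

```text
clock: 11.78
eef_pos: [0.4682, -0.204, 0.1965]
tool_rot: [2.22, 2.221, 0.001]
contact_force: [1.6, 0.6, -2.5]
finger_gap: 0.453
```

>>> {"fn": "arm_command", "kwargs": {"targets": [[[0, 0, 0], [-0.04, 0.005, 0], 0], [[0, 0, 0], [-0.075, 0.009, 0], 0], [[0, 0, 0], [-0.1, 0.012, 0.005], 0], [[0, 0, 0], [-0.115, 0.013, 0.02], 0], [[0, 0, 0], [-0.116, 0.013, 0.045], 0]]}}

```text
clock: 12.2
eef_pos: [0.4823, -0.3216, 0.1527]
tool_rot: [2.22, 2.215, 0.001]
contact_force: [-0.1, -0.1, -4.0]
finger_gap: 0.457
```

```bash
python3 go.py .4836 -.316 .092 0
```

```text
t 12.2 pos [ 0.4823 -0.3216  0.1527] F [-0.1 -0.1 -4. ] gap 0.457 j6 [-0.59  0.15 -0.05  1.37 -0.    0.99]
turn [ 0.038  0.033 -0.022] shift [0.0058 0.0011 0.0607]
```

>>> {"fn": "arm_command", "kwargs": {"targets": [[[0, 0, 0], [0.003, 0, 0.02], 0], [[0, 0, 0], [0.003, 0, 0.04], 0], [[0, 0, 0], [0.003, 0, 0.052], 0], [[0, 0, 0], [0.003, 0, 0.057], 0], [[0, 0, 0], [0.003, 0, 0.06], 0]]}}

```text
clock: 12.62
eef_pos: [0.4812, -0.3147, 0.0907]
tool_rot: [-2.22, -2.222, 0.0]
contact_force: [-10.7, 6.6, 18.4]
finger_gap: 0.458
```

```bash
python3 go.py .4836 -.316 .0907 0
```

```text
t 12.62 pos [ 0.4812 -0.3147  0.0907] F [-10.7   6.6  18.4] gap 0.458 j6 [-0.58  0.17 -0.15  1.26 -0.    0.99]
turn [-0.007 -0.003  0.007] shift [-0.0013  0.0024  0.    ]
```

On the dish floor. Releasing and retreating.

>>> {"fn": "arm_command", "kwargs": {"targets": [[[0, 0, 0], [0, 0, -0.002], 80], [[0, 0, 0], [0, 0, -0.002], 80], [[0, 0, 0], [0, 0, -0.002], 80], [[0, 0, 0], [0, 0, -0.005], 80], [[0, 0, 0], [0, 0, -0.02], 80]]}}

```text
clock: 13.03
eef_pos: [0.4807, -0.3145, 0.1096]
tool_rot: [-2.219, -2.22, 0.001]
contact_force: [-0.5, -0.1, -0.6]
finger_gap: 0.803
```

>>> {"fn": "arm_command", "kwargs": {"targets": [[[0, 0, 0], [0, 0, -0.04], 80], [[0, 0, 0], [0, 0, -0.075], 80], [[0, 0, 0], [0, 0, -0.11], 80], [[0, 0, 0], [0.02, 0, -0.13], 80], [[0, 0, 0], [0.06, 0, -0.13], 80]]}}

```text
clock: 13.45
eef_pos: [0.4824, -0.2573, 0.2466]
tool_rot: [2.219, 2.212, 0.003]
contact_force: [2.1, 1.0, 0.1]
finger_gap: 0.803
```

>>> {"fn": "arm_command", "kwargs": {"targets": [[[0, 0, 0], [0.04, 0, 0], 80], [[0, 0, 0], [0.08, 0, 0], 80], [[0, 0, 0], [0.12, 0, 0], 80], [[0, 0, 0], [0.16, 0, 0], 80], [[0, 0, 0], [0.2, 0, 0], 80]]}}

```text
clock: 13.87
eef_pos: [0.4809, -0.0532, 0.2418]
tool_rot: [2.22, 2.221, 0.002]
contact_force: [0.3, 0.2, 0.2]
finger_gap: 0.801
```

```bash
python3 go.py .4545 .349 .25 74.6; python3 - <<'E'
from rim import *
d=bot.get_image("top");cv2.imwrite("pics/t9.png",d["color"][:,:,::-1]);pickle.dump(d,open("t9.pkl","wb"))
P=cloud(d);z=P[...,2]
m=(z>.02)&(P[...,1]>.15)&(P[...,0]<.62)&(P[...,0]>.29);print("tray",cv2.minAreaRect(P[m][:,:2].astype(np.float32)))
m=(z>.09)&(z<.115)&(P[...,1]>.2);print("handle",cv2.minAreaRect(P[m][:,:2].astype(np.float32)))
m=(P[...,2]>.028)&(P[...,2]<.04)&(np.hypot(P[...,0]-.48,P[...,1]+.32)<.13)&(np.hypot(P[...,0]-.48,P[...,1]+.32)>.07)
print("dish",cv2.minEnclosingCircle(P[m][:,:2].astype(np.float32)))
E
```

```text
t 13.87 pos [ 0.4809 -0.0532  0.2418] F [0.3 0.2 0.2] gap 0.801 j6 [-0.11 -0.09 -0.12  1.54  0.    1.46]
turn [  0.015   0.013 -12.431] shift [ 0.4022 -0.0262 -0.0083]
tray ((0.45530906319618225, 0.3495170474052429), (0.23202258348464966, 0.26225781440734863), 74.70684814453125)
handle ((0.4545384645462036, 0.3494203984737396), (0.05054783448576927, 0.24395492672920227), 74.68585968017578)
dish ((0.4830071032047272, -0.3168511390686035), 0.10395627468824387)
```

View pics/t9.png

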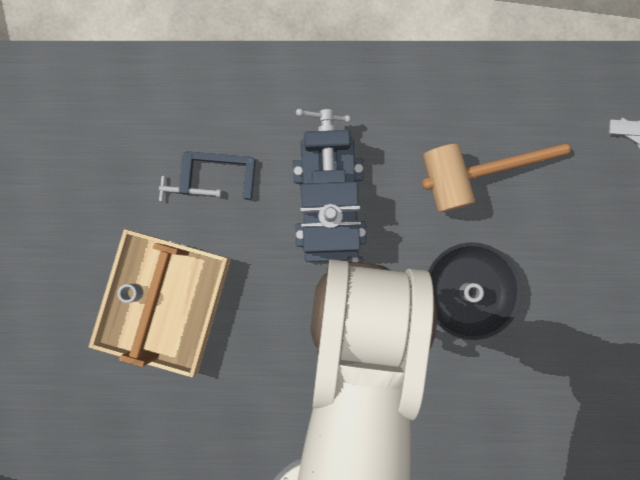

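The top view shows one sleeve upright in the tray at (129,293) and the other mid-dish at (473,292). The tray and dish have not moved. On to the handle.

>>> {"fn": "arm_command", "kwargs": {"targets": [[[0, 0, 0], [0.04, -0.003, 0], 80], [[0, 0, -1], [0.08, -0.006, 0], 80], [[0, 0, -2], [0.12, -0.009, 0], 80], [[0, 0, -3], [0.16, -0.011, 0], 80], [[0, 0, -4], [0.2, -0.013, 0], 80]]}}

```text
clock: 14.33
eef_pos: [0.4677, 0.1469, 0.2419]
tool_rot: [1.703, 2.638, 0.002]
contact_force: [1.6, -1.0, 1.2]
finger_gap: 0.8
```

```bash
python3 go.py .4547 .3494 .25 74.7
```

```text
t 14.33 pos [0.4677 0.1469 0.2419] F [ 1.6 -1.   1.2] gap 0.8 j6 [ 0.3  -0.07 -0.1   1.54 -0.    1.45]
turn [ 0.016  0.011 -8.397] shift [ 0.1898  0.0716 -0.008 ]
```

>>> {"fn": "arm_command", "kwargs": {"targets": [[[0, 0, -1.1], [0.038, 0.014, 0], 80], [[0, 0, -2.2], [0.076, 0.028, 0], 80], [[0, 0, -3.3], [0.114, 0.043, 0], 80], [[0, 0, -4.4], [0.15, 0.057, 0], 80], [[0, 0, -5.5], [0.175, 0.066, 0], 80]]}}

```text
clock: 14.75
eef_pos: [0.4565, 0.3349, 0.2414]
tool_rot: [0.88, 3.015, 0.002]
contact_force: [0.6, -0.6, 0.2]
finger_gap: 0.799
```

```bash
python3 go.py .4547 .3494 .25 74.7
```

```text
t 14.75 pos [0.4565 0.3349 0.2414] F [ 0.6 -0.6  0.2] gap 0.799 j6 [0.63 0.11 0.08 1.54 0.   1.2 ]
turn [ 0.015  0.004 -2.874] shift [ 0.0093  0.0112 -0.0086]
```

>>> {"fn": "arm_command", "kwargs": {"targets": [[[0, 0, -1.1], [0.007, 0.008, 0], 70], [[0, 0, -2.2], [0.009, 0.011, 0], 70], [[0, 0, -2.87], [0.009, 0.011, 0], 70], [[0, 0, -2.87], [0.009, 0.011, 0], 70], [[0, 0, -2.87], [0.009, 0.011, 0], 70]]}}

```text
clock: 15.17
eef_pos: [0.4556, 0.346, 0.2413]
tool_rot: [0.434, 3.111, 0.001]
contact_force: [-0.2, -0.1, -0.0]
finger_gap: 0.701
```

```bash
python3 go.py .4547 .3494 .141 74.7;  python3 - <<'E'
from rim import *
d=bot.get_image("wrist");cv2.imwrite("pics/w10.png",d["color"][:,:,::-1]);pickle.dump(d,open("w10.pkl","wb"))
P=cloud(d);z=P[...,2];v,u=np.indices(z.shape)
m=(z>.094)&(z<.11)&(np.hypot(P[...,0]-.4547,P[...,1]-.3494)<.16)&(v<300)
Q=P[m][:,:2].astype(np.float32);print(len(Q),Q.mean(0),cv2.fitLine(Q,cv2.DIST_L2,0,.01,.01).ravel())
l=cv2.fitLine(Q,cv2.DIST_L2,0,.01,.01).ravel();n=np.array([-l[1],l[0]]);print("line dist at centre",n@(np.array([.4547,.3494])-l[2:]))
E
```

```text
t 15.17 pos [0.4556 0.346  0.2413] F [-0.2 -0.1 -0. ] gap 0.701 j6 [ 0.65  0.12  0.1   1.54 -0.    0.93]
turn [ 0.006  0.005 -0.097] shift [0.0019 0.003  0.1003]
10980 [0.39127204 0.36666816] [ 0.964107   -0.26551405  0.39127225  0.3666682 ]
line dist at centre 0.00019257253926860862
```

View pics/w10.png

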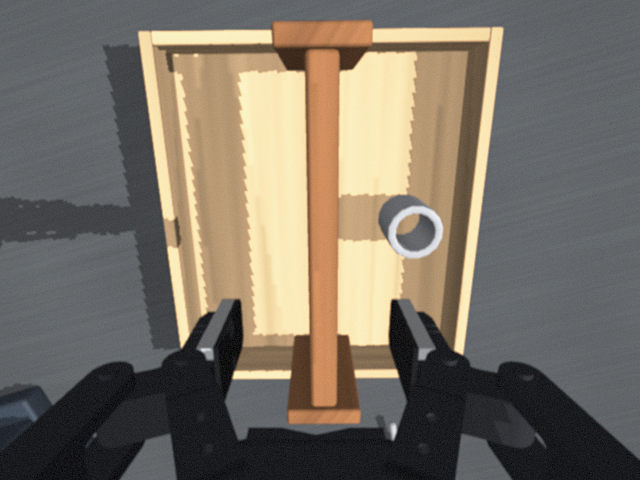

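The handle line matches to 0.2 mm. Descending on the handle.

>>> {"fn": "arm_command", "kwargs": {"targets": [[[0, 0, -0.1], [0.002, 0.003, 0.02], 50], [[0, 0, -0.1], [0.002, 0.003, 0.05], 50], [[0, 0, -0.1], [0.002, 0.003, 0.08], 50], [[0, 0, -0.1], [0.002, 0.003, 0.095], 50], [[0, 0, -0.1], [0.002, 0.003, 0.1], 50]]}}

```text
clock: 15.63
eef_pos: [0.4535, 0.3482, 0.1378]
tool_rot: [-0.418, -3.111, 0.005]
contact_force: [-0.6, 0.9, -0.6]
finger_gap: 0.499
```

>>> {"fn": "arm_command", "kwargs": {"targets": [[[0, 0, 0], [0, 0, 0], 50]]}}

```text
clock: 15.72
eef_pos: [0.4541, 0.3487, 0.1398]
tool_rot: [-0.417, -3.112, 0.002]
contact_force: [-0.8, -0.5, 1.5]
finger_gap: 0.497
```

```bash
python3 go.py .4547 .3494 .141 74.7
```

```text
t 15.72 pos [0.4541 0.3487 0.1398] F [-0.8 -0.5  1.5] gap 0.497 j6 [ 0.65  0.14 -0.08  1.35 -0.    0.92]
turn [-0.014 -0.011  0.007] shift [-0.0004  0.0008 -0.0012]
```

>>> {"fn": "arm_command", "kwargs": {"targets": [[[0, 0, 0], [0, 0, 0], 0], [[0, 0, 0], [0, 0, 0], 0], [[0, 0, 0], [0, 0, 0], 0], [[0, 0, 0], [0, 0, 0], 0], [[0, 0, 0], [0, 0, 0], 0]], "squeeze": 110}}

```text
clock: 16.13
eef_pos: [0.4552, 0.3498, 0.1429]
tool_rot: [0.414, 3.112, 0.004]
contact_force: [0.6, -0.7, 7.2]
finger_gap: 0.193
```

>>> {"fn": "arm_command", "kwargs": {"targets": [[[0, 0, 0], [0, 0, 0], 0], [[0, 0, 0], [0, 0, 0], 0]]}}

```text
clock: 16.3
eef_pos: [0.4552, 0.3498, 0.1429]
tool_rot: [0.414, 3.112, 0.004]
contact_force: [0.3, 0.6, 7.5]
finger_gap: 0.19
```

```bash
python3 go.py
```

```text
t 16.3 pos [0.4552 0.3498 0.1429] F [0.3 0.6 7.5] gap 0.19 j6 [ 0.66  0.14 -0.08  1.35 -0.    0.92]
```

>>> {"fn": "arm_command", "kwargs": {"targets": [[[0, 0, 0], [0, 0, -0.004], 0], [[0, 0, 0], [0, 0, -0.009], 0], [[0, 0, 0], [0, 0, -0.015], 0], [[0, 0, 0], [0, 0, -0.022], 0], [[0, 0, 0], [0, 0, -0.03], 0]]}}

```text
clock: 16.72
eef_pos: [0.4542, 0.3492, 0.1709]
tool_rot: [-0.414, -3.113, 0.001]
contact_force: [0.4, 0.7, -8.9]
finger_gap: 0.191
```

```bash
python3 go.py; python3 - <<'E'
from rim import *
d=bot.get_image("scene");cv2.imwrite("pics/s11.png",cv2.resize(d["color"][60:240,240:480,::-1],None,fx=3,fy=3))
E
```

```text
t 16.72 pos [0.4542 0.3492 0.1709] F [ 0.4  0.7 -8.9] gap 0.191 j6 [ 0.66  0.13 -0.03  1.41 -0.    0.92]
```

View pics/s11.png

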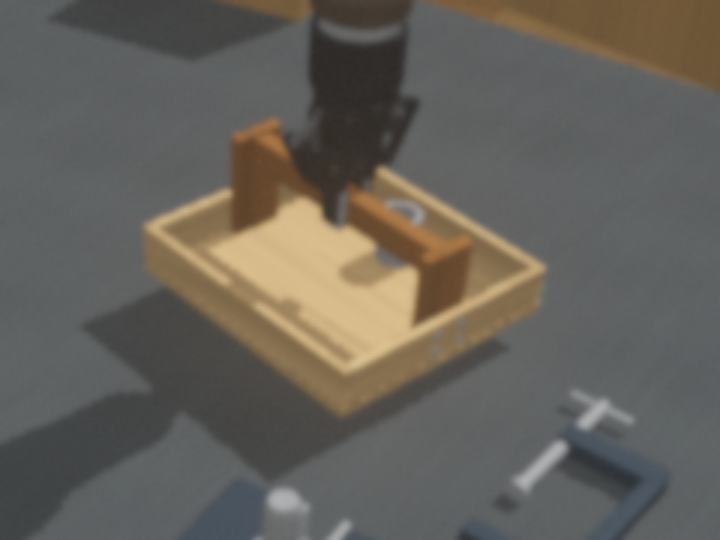

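Lifted level, with the sleeve upright inside and about 8.9 N carried. Raising on to about 10 cm.

>>> {"fn": "arm_command", "kwargs": {"targets": [[[0, 0, 0], [0, 0, -0.01], 0], [[0, 0, 0], [0, 0, -0.022], 0], [[0, 0, 0], [0, 0, -0.036], 0], [[0, 0, 0], [0, 0, -0.05], 0], [[0, 0, 0], [0, 0, -0.06], 0]]}}

```text
clock: 17.18
eef_pos: [0.4546, 0.3495, 0.233]
tool_rot: [0.414, 3.113, 0.002]
contact_force: [0.4, 0.7, -7.5]
finger_gap: 0.194
```

>>> {"fn": "arm_command", "kwargs": {"targets": [[[0, 0, 0], [0, 0, -0.006], 0], [[0, 0, 0], [0, 0, -0.009], 0], [[0, 0, 0], [0, 0, -0.01], 0], [[0, 0, 0], [0, 0, -0.01], 0], [[0, 0, 0], [0, 0, -0.01], 0]]}}

```text
clock: 17.6
eef_pos: [0.4543, 0.3492, 0.24]
tool_rot: [-0.414, -3.113, 0.001]
contact_force: [0.2, -0.8, -8.9]
finger_gap: 0.195
```

>>> {"fn": "arm_command", "kwargs": {"targets": [[[0, 0, 0], [0, 0, 0], 0], [[0, 0, 0], [0, 0, 0], 0], [[0, 0, 0], [0, 0, 0], 0], [[0, 0, 0], [0, 0, 0], 0], [[0, 0, 0], [0, 0, 0], 0]]}}

```text
clock: 18.02
eef_pos: [0.4544, 0.3493, 0.2406]
tool_rot: [-0.414, -3.114, 0.0]
contact_force: [0.3, -0.6, -7.8]
finger_gap: 0.191
```

```bash
python3 go.py; python3 - <<'E'
from rim import *
d=bot.get_image("scene");cv2.imwrite("pics/s12.png",d["color"][:,:,::-1])
for nm in ("scene","top","wrist"):
    d=bot.get_image(nm);P=cloud(d);z=P[...,2]
    hsv=cv2.cvtColor(d["color"],cv2.COLOR_RGB2HSV)
    m=(hsv[...,1]>60)&(d["range_z"]>0)&(np.hypot(P[...,0]-.455,P[...,1]-.35)<.18)&(z>.09)&(z<.125)
    if m.sum()>200:
        Q=P[m];c,*_=np.linalg.lstsq(np.c_[Q[:,:2]-[.455,.35],np.ones(len(Q))],Q[:,2],rcond=None);print(nm,m.sum(),"floor plane slope,z",c.round(4))
print(bot.sense()["joint_vel"].round(4))
E
```

```text
t 18.02 pos [0.4544 0.3493 0.2406] F [ 0.3 -0.6 -7.8] gap 0.191 j6 [ 0.66  0.13  0.1   1.54 -0.    0.92]
scene 3871 floor plane slope,z [ 0.0043 -0.0144  0.1078]
top 9076 floor plane slope,z [-0.0041  0.0012  0.1066]
wrist 118643 floor plane slope,z [-0.0041  0.0012  0.1069]
[ 0.0008 -0.0013  0.0004  0.0014  0.0011 -0.0001]
```

View pics/s12.png

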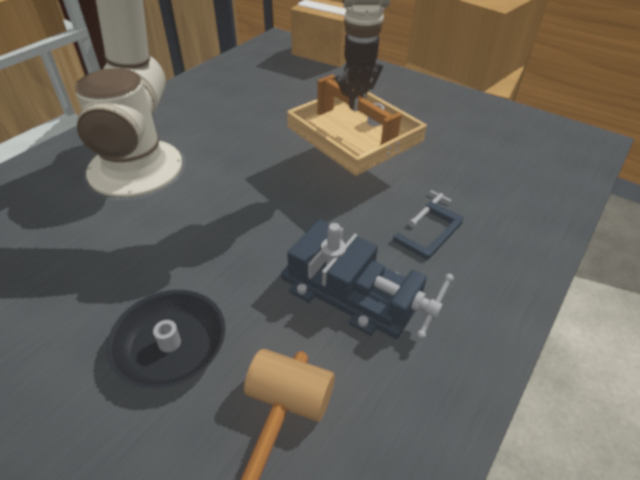

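The tray is about 99 mm up, its tilt is under 0.015 rad in every view, and the arm is still. The scene view shows the tight sleeve in the dish at (167,335), with the mallet and clamp untouched.

```bash
python3 -c "
from bench import bot
print(bot.sign_off()); s=bot.sense(); print(s['clock'],s['eef_pos'],s['contact_force'],s['finger_gap'])"
```

```text
the job is handed in; nothing more can be done
None
the job is handed in; nothing more can be done
```

The job is done and handed in at about 18 s, with the tray held up at the end.

- **Finding the fit:** The sleeve that started on the robot's right, the one with the wider bore, went all the way down to the pin's shoulder. It landed with about 53 N. When I eased that push it rose about 5 mm, so I pressed it down again and held it seated at 6.6 N. I identified the other sleeve only by elimination and its visibly narrower bore. I never tried it on the pin, so it was never forced.
- **Placing:** The fitting sleeve stands upright in the tray's far bay and the tight one is in the middle of the dish. A top view before the lift showed both in place, with the tray and dish where they started.
- **Lift:** The tray hangs from the fingers about 99 mm above the bench, still, with joint speeds under 0.002 rad/s. Two cameras put its tilt at about 0.004 rad and the third at 0.015 rad, all well under the 0.10 limit.
- **Load:** The lift carried 8 to 9 N, a little more than the lightest tray and sleeve would weigh (about 6.4 N).
- **Last look:** The final scene picture shows the mallet and clamp where they were. None of the last checks failed. I could not read the state after handing in.

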